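# Prime the pipe socket and open the cement jug

### The arm

A 6-joint arm with a two-finger parallel gripper is mounted at the origin on the work surface. World frame = base frame: x ahead of the robot, y to its left, z up, the work surface at z = 0. Lengths are in m, angles in degrees, forces in N, time in s.
With the tool pointing down it reaches from about 0.3 to 0.75 m from the base axis. Payload 8.5 kg.
Tool frame: the origin (TCP) lies on the mounting face of the last link; the fingertips stand 173 mm ahead of it and the grasp point (between the pads) lies 155 mm ahead of it (env.tips_ahead is the distance from the TCP to the fingertips, in m); z points along the fingers, x is the direction in which the jaws open and shut, and the axes are right-handed (so a half turn about z gives the same grasp; the last joint's range is limited). The gripper opens to 85 mm and grips with 20 to 120 N. Pads are 22 mm wide; open, the fingers measure 114 mm over their backs; the gripper's body (76 mm by 85 mm) begins 54 mm behind the grasp point. The pads swing forward as they close: fully open they stand 13 mm farther back than shut.
Start: joints at [-75.533, 21.807, 74.336, -0, 83.858, -12.336], TCP at [0.248, -0.491, 0.405] pointing down, gripper open.
Joint ranges: [-178.18, 178.18], [-50.72, 133.34], [12.68, 142.11], [-81.47, 261.47], [9.98, 163.14], [-165.26, 165.26]. Speed limits (degrees/s): [136.94, 136.94, 180, 180, 180, 180].

### API

Orientations are given as a 3x3 rotation matrix whose columns are the frame's x, y, z axes.
In Python, from rig import env gives the robot as it stands. The module is installed in compiled form; this text tells all that it offers.
- The arm moves only by the tool step_arm, never from a script. Its argument "increments" is a list of rows, each an object of numbers: "x", "y", "z": the shift along the tool's x, y, z in cm; "wx", "wy", "wz": the turn, a rotation vector about the tool's x, y, z in rad; "gripper": the finger opening in cm, from 0 to 8.54. A call has 1 to 20 rows; each row shifts and turns the commanded pose from where the row before left it, along the tool's axes as they then stand; what a row does not reach is not made up. A row lasts 1/10 s, in which the tool goes at most 50 mm and 8.59 degrees, less where a joint would pass 70% of its speed; a pose out of reach is approached as far as the arm can. A call with a gripper value outside its range is refused whole. The fingers move at their own pace and stop on an object; "newtons" is the grip in N (left out, the last holds). Time passes only in rows, so rows that do not move let the fingers close. It gives the time, the measured TCP pose, the force and the opening at its end, in the units of the state.
- env.observe(): the state, without advancing time (a new reading comes with each control period).
- env.get_image(name): name is "scene" or "top" or "wrist"; returns a dict with "color" (480x640x3 uint8, blue, green, red), "camera_matrix" (3x3 intrinsics, pixels), "distortion" ([k1, k2, p1, p2, k3] as OpenCV has them; the pictures are not rectified), "rvec" (rotation vector, rad) and "tvec" (3), from world to camera coordinates, as OpenCV has them. Camera axes: x right, y down, z forward; pixel columns grow to the right and rows downward; lengths in m; the calibration is good to about 2 mm. A picture is of the moment at which its call begins. There is no depth.
- env.close_job(): hands the job in, once; it reports no verdict.
The state is a dict: "time_s": time; "q": joint angles; "qvel": joint speeds; "joint_efforts": joint torques, N m; "position": TCP position; "tool_rot": TCP orientation; "ft_force": force on the tool from outside, world axes, zero at the start; "wrist_torque": the same for the moment, N m; "grip_width": finger opening in m.
Only numpy, scipy, OpenCV 4.12 (cv2) and the standard library are available. Lean on these libraries where they do the work, as an engineer would, in place of code of your own. Each camera call takes 0.05 s, during which the arm holds its last target. There are 200 camera calls.

### The job

Get ready to glue a pipe: first press the nozzle head of the pump bottle right down so that it squirts the pipe socket, and let it spring fully back up. Then open the jug: push its push-and-turn safety cap down, twist it anticlockwise (seen from above) while it is down until it comes free, and lift it off. Finish still holding the cap in the gripper, level and straight above the jug's mouth, its lower rim at least 5 cm above the mouth; leave the other things on the bench where they are.

Things in the scene. Friction and masses are not known exactly. Their poses are not given: they have to be found in the camera images.
- nozzle (a joint): travel of the pump bottle's nozzle head: 0 up, grows as it is pressed straight down, 0.008 m fully down; spring 1.8 N at the start to 6.6 N fully down, returns by itself
- nozzle_top (a point): centre of the flat top of the nozzle head, a black disc of 36 mm diameter, 16 mm tall, with a short spout (50 mm from the axis) that points along the pump's +x at a grey upright pipe socket (56 mm diameter, top 135 mm above the bench, axis 118 mm from the pump's). The top is 190 mm above the bench when up
- pump: white round pump bottle, 70 mm diameter, shoulder up to 148 mm high, with the pipe socket on one steel plate bolted to the bench; origin on the bottle's axis at bench level, x towards the pipe socket, z up
- jug: white jug with a box-shaped body 112 x 92 mm in a steel tray bolted to the bench (cannot move or turn); shoulder tapers from 88 mm diameter at 113 mm height to 44 mm at 145 mm, then a 34 mm neck up to the mouth. Origin on the neck's axis at bench level, z up
- jug_mouth (a point): centre of the jug's mouth (rim of the neck), 190 mm above the bench; the cap covers it at the start
- cap: black fluted push-and-turn cap on the jug, 56 mm diameter, 30 mm tall, about 50 g; origin at the centre of its lower rim (175 mm above the bench when locked), z up to its top. Locked, it cannot be turned or lifted. It may be gripped by its sides anywhere round. Once free, its inner spring lifts it by up to 9 mm off the neck; then it lifts straight off
- cap_top (a point): centre of the cap's flat top, 30 mm above its lower rim. Pushed down 4 mm or more (hard stop near 8 mm; spring 8 N at the start, 12 N at 4 mm, 15 N at the stop) the cap can turn anticlockwise seen from above; keep it pushed while turning. It is free once turned 50 to 125 degrees; clockwise is blocked
- tape: bystander: roll of white thread tape, 60 mm diameter, 19 mm tall, lying flat; origin under its centre
- valve: bystander: brass ball valve, 70 mm long, 52 mm tall with a steel lever reaching 66 mm from its centre along +x; origin under its centre
- tee: bystander: grey plastic pipe tee, 90 mm long, 48 mm tall, branch along its +y to 50 mm; origin under its centre
- carton: bystander: small cardboard carton 70 x 100 x 50 mm; origin under its centre
Mind the look-alikes: they are no part of the job. What is meant by the cap is not purple or yellow, and is the larger of those in its own colour.

How it is judged (in metres and radians):
On the way, in this order (a step that is already met when the one before it is completed fails the run):
1. the nozzle head is pressed down at least 5 mm (value of joint nozzle above 0.005 m), for 0.1 s.
2. the nozzle head has sprung back up and is not touched (value of joint nozzle below 0.001 m and contact force between pump and the fingers below 0.1 N), for 0.1 s.
3. the cap is pushed down at least 3.5 mm on the jug, before it is turned (z of cap in the frame of jug below 0.1715 m and horizontal distance between cap and jug_mouth below 0.008 m and angle between the x axis of cap and the x axis of jug, either way round below 0.5 rad), for 0.05 s.
4. the cap is turned at least 47 degrees, still on the neck (angle between the x axis of cap and the x axis of jug, either way round above 0.82 rad and z of cap in the frame of jug below 0.19 m and horizontal distance between cap and jug_mouth below 0.01 m), for 0.05 s.
At the end, for the whole second after the job is handed in: The gripper holds the cap still, touching nothing else, its lower rim at least 45 mm above the jug's mouth, within 40 mm of straight above it and within 17 degrees of level; the nozzle head is fully up (z of cap in the frame of jug_mouth above 0.045 m and horizontal distance between cap and jug_mouth below 0.04 m and angle between cap's own z axis and vertical below 0.3 rad and contact force between the fingers and cap above 1 N and contact force between cap and jug below 0.1 N and linear speed of cap below 0.03 m/s and value of joint nozzle below 0.001 m); the arm keeps its last pose, push and grip.
It fails at once if a bystander (tape, valve, tee, carton) is moved by more than 30 mm (distance of any of tape, valve, tee, carton from where it was at the start of the episode above 0.03 m).
It also fails if it takes over 54 s, if anything falls off the work surface, if the arm or the gripper's body presses on something with over 40 N, if the wrist force passes 120 N, or if a joint passes its speed limit or range.

## Working session

There is one attempt and no reset: what is moved stays moved. The work goes in short steps, Python scripts to look and compute and a tool call to move; the robot and the scene stay as the last step left them, time stands still between calls to the robot, and variables do not carry over. Pictures are saved under pics/ and viewed, about 8 in all and at most 12, crops included, and the job is handed in when it is done.

Besides the shell and the picture viewer there is one more tool, called as name(argument=value, ...) on one line, values as JSON. step_arm: Moves the arm, as the interface text tells. Its arguments: {"type":"object","properties":{"increments":{"type":"array"},"newtons":{"type":"number"}},"required":["increments"]}

```bash
mkdir -p pics
cat > h.py <<'E'
import cv2, numpy as np
from rig import env
def grab(n,f):
    d=env.get_image(n); cv2.imwrite(f'pics/{f}.png',d['color']); np.savez(f'pics/{f}.npz',**{k:d[k] for k in('camera_matrix','distortion','rvec','tvec')}); return d
def ray(f,u,v):
    d=np.load(f'pics/{f}.npz'); R=cv2.Rodrigues(d['rvec'])[0]
    p=cv2.undistortPoints(np.array([[[u,v]]],float),d['camera_matrix'],d['distortion'])[0,0]
    return -R.T@d['tvec'].ravel(), R.T@np.array([p[0],p[1],1])
def onz(f,u,v,z):
    c,r=ray(f,u,v); return c+r*(z-c[2])/r[2]
def proj(f,P):
    d=np.load(f'pics/{f}.npz'); return cv2.projectPoints(np.array(P,float).reshape(-1,3),d['rvec'],d['tvec'],d['camera_matrix'],d['distortion'])[0].reshape(-1,2)
def cross(f1,p1,f2,p2):
    c1,r1=ray(f1,*p1);c2,r2=ray(f2,*p2)
    s=np.linalg.lstsq(np.c_[r1,-r2],c2-c1,rcond=None)[0]
    a=c1+s[0]*r1;b=c2+s[1]*r2; return (a+b)/2,np.linalg.norm(a-b)
E
python3 - <<'E'
from h import *
np.set_printoptions(precision=3,suppress=True)
grab('scene','s0');grab('top','t0')
for f in('s0','t0'): print(ray(f,320,240))
s=env.observe();print(s)
E
```

```text
(array([ 1.188, -0.677,  0.798]), array([-0.531,  0.568, -0.629]))
(array([ 0.528, -0.073,  1.229]), array([ 0.079, -0.002, -0.997]))
{'time_s': 0.1, 'q': array([-75.532,  21.838,  74.379,  -0.001,  83.859, -12.335]), 'qvel': array([-0.072, -0.039, -0.177,  0.044,  0.035,  0.025]), 'joint_efforts': array([  0.003, -44.922, -23.166,  -0.   ,   0.004,  -0.   ]), 'position': array([ 0.248, -0.491,  0.404]), 'tool_rot': array([[ 0.451, -0.893, -0.   ],
       [-0.893, -0.451,  0.001],
       [-0.001, -0.   , -1.   ]]), 'ft_force': array([-0.231,  0.217, -0.504]), 'wrist_torque': array([-0.013, -0.005,  0.045]), 'grip_width': 0.0853047584618492}
```

View pics/s0.png

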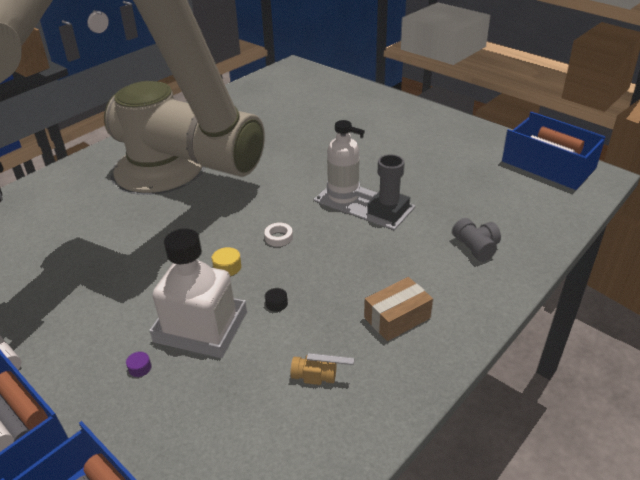

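View pics/t0.png

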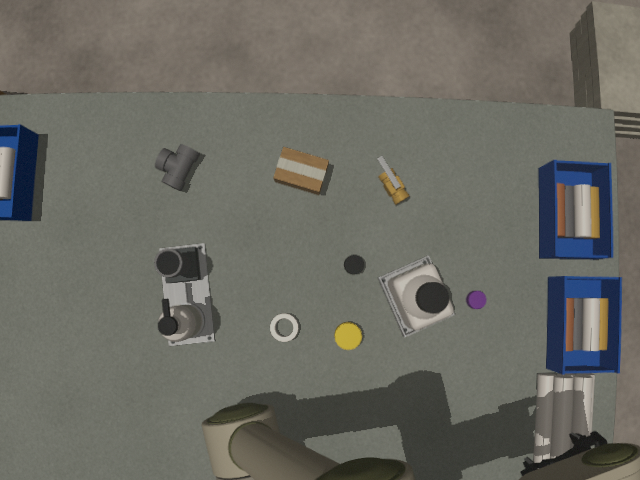

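The scene shows the pump nozzle at about (343,126), its spout towards the socket, and the jug's black cap at (183,243). In the top view the nozzle is at (168,326) and the cap at (432,297). The loose black, purple and yellow caps are decoys.

```bash
python3 - <<'E'
from h import *
np.set_printoptions(precision=4,suppress=True)
def blob(f,x0,y0,x1,y1,th):
    im=cv2.imread(f'pics/{f}.png')[y0:y1,x0:x1].max(2)
    n,l,st,c=cv2.connectedComponentsWithStats((im<th).astype(np.uint8))
    i=1+np.argmax(st[1:,4]); ct=cv2.findContours((l==i).astype(np.uint8),0,1)[0][0]
    (cx,cy),r=cv2.minEnclosingCircle(ct); print(f,st[i]+[x0,y0,0,0,0],c[i]+[x0,y0],'circ',cx+x0,cy+y0,r,cv2.fitEllipse(ct))
for th in(45,60): blob('t0',405,270,460,325,th);blob('t0',150,290,195,345,th);blob('s0',155,225,210,270,th);blob('s0',330,115,370,142,th)
print('cap top',onz('t0',432,297,.205),'cap scene',onz('s0',183,243,.205))
print('noz',onz('t0',168,326,.19),onz('s0',343,126,.19))
print('socket',onz('t0',168,262,.135))
E
python3 -c "
import cv2
a=cv2.imread('pics/t0.png');s=cv2.imread('pics/s0.png')
f=lambda c:cv2.resize(c,(400,400),interpolation=2)
cv2.imwrite('pics/c0.png',cv2.hconcat([f(a[290:350,140:200]),f(a[265:325,400:460])]))"
```

```text
t0 [417 285   9  26  48] [419.5833 297.9167] circ 424.0 297.5 12.54003620147705 ((20.40365219116211, 27.445348739624023), (16.9327449798584, 24.074176788330078), 177.0289306640625)
t0 [164 299  14  35  70] [171.4571 317.6286] circ 168.5 316.0 17.585603713989258 ((20.993656158447266, 26.169389724731445), (9.116074562072754, 33.208377838134766), 170.39572143554688)
s0 [ 164  229   37   35 1011] [182.1543 245.7943] circ 182.2055206298828 245.64417266845703 18.82729721069336 ((27.150163650512695, 20.792882919311523), (34.40789031982422, 35.738162994384766), 74.46991729736328)
s0 [336 121  28  16 214] [346.3505 127.743 ] circ 349.1026496887207 128.34105968475342 14.149528503417969 ((16.954805374145508, 13.255392074584961), (11.772165298461914, 28.15416717529297), 109.14342498779297)
t0 [416 282  33  31 798] [432.0902 297.1366] circ 432.125 296.9375 16.413341522216797 ((27.09880828857422, 27.14920997619629), (29.635295867919922, 32.39712142944336), 88.97071838378906)
t0 [158 299  20  36 411] [167.219  320.3917] circ 167.0 316.5 17.9514217376709 ((17.05083465576172, 29.9982967376709), (17.97112274169922, 35.561546325683594), 172.493408203125)
s0 [ 164  228   37   36 1086] [181.9733 245.4669] circ 182.4640293121338 245.45539474487305 19.91248893737793 ((26.992490768432617, 20.453731536865234), (35.87068176269531, 36.93233108520508), 73.72605895996094)
s0 [335 120  29  17 252] [346.4921 127.8532] circ 348.5 130.0 14.77338695526123 ((16.837955474853516, 13.348467826843262), (12.876654624938965, 29.195980072021484), 108.84065246582031)
cap top [ 0.5139 -0.2767  0.205 ] cap scene [ 0.5265 -0.2866  0.205 ]
noz [0.4457 0.1959 0.19  ] [0.4568 0.1868 0.19  ]
socket [0.5637 0.2154 0.135 ]
```

View pics/c0.png

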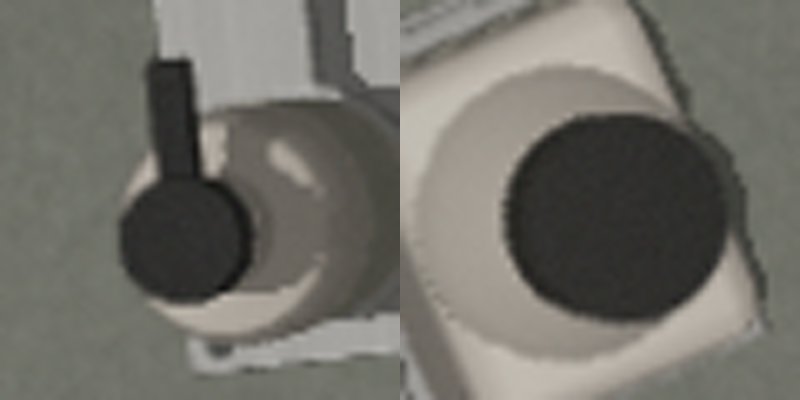

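step_arm(increments=[{"x":-2.9,"y":-2.7,"z":-0.3,"gripper":0},{"x":-2.9,"y":-2.7,"z":-0.3,"gripper":0},{"x":-2.9,"y":-2.7,"z":-0.3,"gripper":0},{"x":-2.9,"y":-2.7,"z":-0.3,"gripper":0},{"x":-2.9,"y":-2.7,"z":-0.3,"gripper":0},{"x":-2.9,"y":-2.7,"z":-0.3,"gripper":0},{"x":-2.9,"y":-2.7,"z":-0.3,"gripper":0},{"x":-2.9,"y":-2.7,"z":-0.3,"gripper":0},{"x":-2.9,"y":-2.7,"z":-0.3,"gripper":0},{"x":-2.9,"y":-2.7,"z":-0.3,"gripper":0},{"x":-2.9,"y":-2.7,"z":-0.3,"gripper":0},{"x":-2.9,"y":-2.7,"z":-0.3,"gripper":0},{"x":-2.9,"y":-2.7,"z":-0.3,"gripper":0},{"x":-2.9,"y":-2.7,"z":-0.3,"gripper":0},{"x":-2.9,"y":-2.7,"z":-0.3,"gripper":0},{"x":-2.9,"y":-2.7,"z":-0.3,"gripper":0},{"x":-2.9,"y":-2.7,"z":-0.3,"gripper":0},{"x":-2.9,"y":-2.7,"z":-0.3,"gripper":0},{"x":0},{"x":0}])

```text
invalid input at $.increments[0]: expected keys x, y, z, wx, wy, wz, gripper
```

Run:
```python
from h import *
np.set_printoptions(precision=4,suppress=True)
grab('wrist','w1')
s=env.observe();print(s['time_s'],s['position'],s['tool_rot'],s['q'],s['ft_force'],s['grip_width'],env.tips_ahead)
print(proj('w1',[.446,.195,.19]),proj('w1',s['position']+s['tool_rot'][:,2]*.173))
```

```text
0.15 [ 0.248  -0.4909  0.4043] [[ 0.4509 -0.8926 -0.0003]
 [-0.8926 -0.4509  0.001 ]
 [-0.001  -0.0002 -1.    ]] [-75.533   21.8318  74.371   -0.0003  83.8571 -12.3353] [ 0.0652 -0.1585 -0.4515] 0.08535377056644268 0.1734
[[-1633.5969 -1448.1297]] [[325.4158 304.0687]]
```

View pics/w1.png

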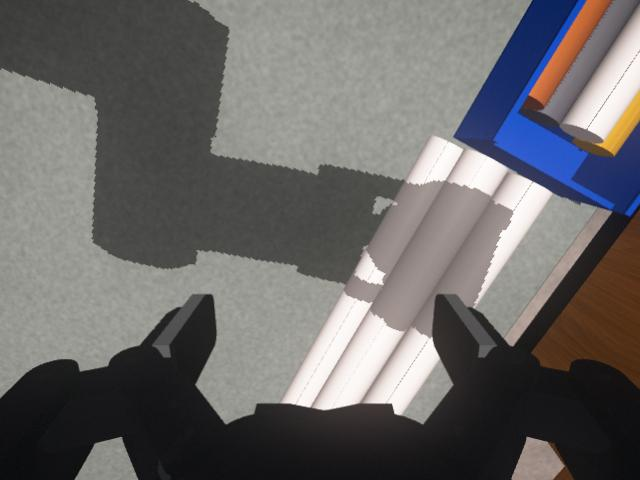

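The move was refused because every row needs all seven keys. The wrist view still shows the start pose, with the open fingers at about (205,310) and (445,310). I'll resend it with full rows.

step_arm(increments=[{"x":-2.9,"y":-2.7,"z":-0.3,"wx":0,"wy":0,"wz":0,"gripper":0},{"x":-2.9,"y":-2.7,"z":-0.3,"wx":0,"wy":0,"wz":0,"gripper":0},{"x":-2.9,"y":-2.7,"z":-0.3,"wx":0,"wy":0,"wz":0,"gripper":0},{"x":-2.9,"y":-2.7,"z":-0.3,"wx":0,"wy":0,"wz":0,"gripper":0},{"x":-2.9,"y":-2.7,"z":-0.3,"wx":0,"wy":0,"wz":0,"gripper":0},{"x":-2.9,"y":-2.7,"z":-0.3,"wx":0,"wy":0,"wz":0,"gripper":0},{"x":-2.9,"y":-2.7,"z":-0.3,"wx":0,"wy":0,"wz":0,"gripper":0},{"x":-2.9,"y":-2.7,"z":-0.3,"wx":0,"wy":0,"wz":0,"gripper":0},{"x":-2.9,"y":-2.7,"z":-0.3,"wx":0,"wy":0,"wz":0,"gripper":0},{"x":-2.9,"y":-2.7,"z":-0.3,"wx":0,"wy":0,"wz":0,"gripper":0},{"x":-2.9,"y":-2.7,"z":-0.3,"wx":0,"wy":0,"wz":0,"gripper":0},{"x":-2.9,"y":-2.7,"z":-0.3,"wx":0,"wy":0,"wz":0,"gripper":0},{"x":-2.9,"y":-2.7,"z":-0.3,"wx":0,"wy":0,"wz":0,"gripper":0},{"x":-2.9,"y":-2.7,"z":-0.3,"wx":0,"wy":0,"wz":0,"gripper":0},{"x":-2.9,"y":-2.7,"z":-0.3,"wx":0,"wy":0,"wz":0,"gripper":0},{"x":-2.9,"y":-2.7,"z":-0.3,"wx":0,"wy":0,"wz":0,"gripper":0},{"x":-2.9,"y":-2.7,"z":-0.3,"wx":0,"wy":0,"wz":0,"gripper":0},{"x":-2.9,"y":-2.7,"z":-0.3,"wx":0,"wy":0,"wz":0,"gripper":0},{"x":0,"y":0,"z":0,"wx":0,"wy":0,"wz":0,"gripper":0},{"x":0,"y":0,"z":0,"wx":0,"wy":0,"wz":0,"gripper":0}])

```text
time_s: 2.15
position: [0.4464, 0.1946, 0.4582]
tool_rot: [[0.452, -0.892, -0.001], [-0.892, -0.452, -0.0], [-0.0, 0.001, -1.0]]
ft_force: [0.3, -1.1, -0.1]
grip_width: -0.0002
```

Run:
```python
from h import *
np.set_printoptions(precision=4,suppress=True)
grab('wrist','w1')
s=env.observe();print(s['time_s'],s['position'],s['q'],s['ft_force'],s['grip_width'])
print(proj('w1',[.446,.195,.19]),proj('w1',s['position']+s['tool_rot'][:,2]*.173))
```

```text
2.2 [0.4463 0.1939 0.4584] [ 9.5114 13.3146 77.8811 -0.0162 88.8633 72.6983] [-0.7215 -0.1193  1.0747] 0.00018607614286751174
[[323.8243 238.3961]] [[326.7919 304.8668]]
```

View pics/w1.png

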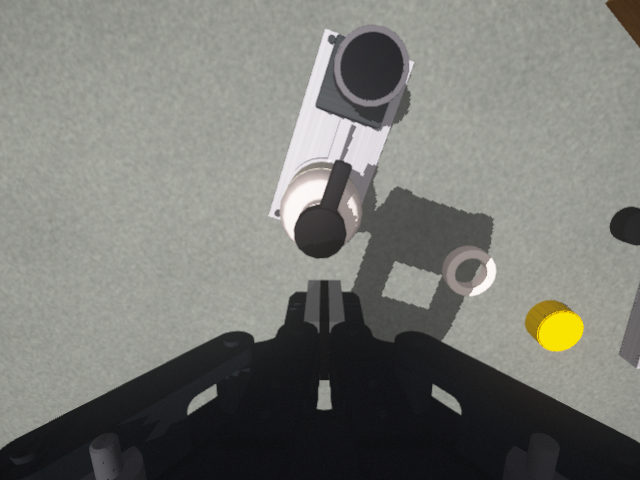

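The wrist view puts the nozzle disc's centre at about (320,231), with the spout up-right at (342,165) and the closed fingertips at (326,285).

Run:
```python
from h import *
print(onz('w1',320.5,231.5,.19), env.observe()['position'])
```

```text
[0.44928812 0.19915649 0.19      ] [0.4462771  0.19388616 0.45836483]
```

step_arm(increments=[{"x":-0.25,"y":-0.4,"z":3,"wx":0,"wy":0,"wz":0,"gripper":0},{"x":0,"y":0,"z":3,"wx":0,"wy":0,"wz":0,"gripper":0},{"x":0,"y":0,"z":2.5,"wx":0,"wy":0,"wz":0,"gripper":0},{"x":0,"y":0,"z":0.6,"wx":0,"wy":0,"wz":0,"gripper":0},{"x":0,"y":0,"z":0.3,"wx":0,"wy":0,"wz":0,"gripper":0},{"x":0,"y":0,"z":0.3,"wx":0,"wy":0,"wz":0,"gripper":0},{"x":0,"y":0,"z":0.3,"wx":0,"wy":0,"wz":0,"gripper":0},{"x":0,"y":0,"z":0.2,"wx":0,"wy":0,"wz":0,"gripper":0},{"x":0,"y":0,"z":0,"wx":0,"wy":0,"wz":0,"gripper":0},{"x":0,"y":0,"z":0,"wx":0,"wy":0,"wz":0,"gripper":0},{"x":0,"y":0,"z":0,"wx":0,"wy":0,"wz":0,"gripper":0},{"x":0,"y":0,"z":0,"wx":0,"wy":0,"wz":0,"gripper":0}])

```text
time_s: 3.4
position: [0.4491, 0.1981, 0.3574]
tool_rot: [[0.451, -0.893, 0.002], [-0.893, -0.451, -0.0], [0.001, -0.001, -1.0]]
ft_force: [1.7, -4.3, 5.2]
grip_width: -0.0001
```

step_arm(increments=[{"x":0,"y":0,"z":0.2,"wx":0,"wy":0,"wz":0,"gripper":0},{"x":0,"y":0,"z":0.1,"wx":0,"wy":0,"wz":0,"gripper":0},{"x":0,"y":0,"z":0,"wx":0,"wy":0,"wz":0,"gripper":0},{"x":0,"y":0,"z":0,"wx":0,"wy":0,"wz":0,"gripper":0},{"x":0,"y":0,"z":0,"wx":0,"wy":0,"wz":0,"gripper":0}])

```text
time_s: 3.9
position: [0.4489, 0.1981, 0.3553]
tool_rot: [[0.451, -0.893, 0.003], [-0.893, -0.451, -0.0], [0.002, -0.002, -1.0]]
ft_force: [-2.4, -4.1, 13.5]
grip_width: 0.0002
```

step_arm(increments=[{"x":0,"y":0,"z":-1,"wx":0,"wy":0,"wz":0,"gripper":0},{"x":0,"y":0,"z":-1.5,"wx":0,"wy":0,"wz":0,"gripper":0},{"x":0,"y":0,"z":-0.5,"wx":0,"wy":0,"wz":0,"gripper":0},{"x":0,"y":0,"z":-3.5,"wx":0,"wy":0,"wz":0,"gripper":0},{"x":0,"y":0,"z":-4,"wx":0,"wy":0,"wz":0,"gripper":8.5},{"x":3.8,"y":1.3,"z":0,"wx":0,"wy":0,"wz":0,"gripper":8.5},{"x":3.8,"y":1.3,"z":0,"wx":0,"wy":0,"wz":0,"gripper":8.5},{"x":3.8,"y":1.3,"z":0,"wx":0,"wy":0,"wz":0,"gripper":8.5},{"x":3.8,"y":1.3,"z":0,"wx":0,"wy":0,"wz":0,"gripper":8.5},{"x":3.8,"y":1.3,"z":0,"wx":0,"wy":0,"wz":0,"gripper":8.5},{"x":3.8,"y":1.3,"z":0,"wx":0,"wy":0,"wz":0,"gripper":8.5},{"x":3.8,"y":1.3,"z":0,"wx":0,"wy":0,"wz":0,"gripper":8.5},{"x":3.8,"y":1.3,"z":0,"wx":0,"wy":0,"wz":0,"gripper":8.5},{"x":3.8,"y":1.3,"z":0,"wx":0,"wy":0,"wz":0,"gripper":8.5},{"x":3.8,"y":1.3,"z":0,"wx":0,"wy":0,"wz":0,"gripper":8.5},{"x":3.8,"y":1.3,"z":0,"wx":0,"wy":0,"wz":0,"gripper":8.5},{"x":3.6,"y":1.3,"z":0,"wx":0,"wy":0,"wz":0,"gripper":8.5},{"x":0,"y":0,"z":0,"wx":0,"wy":0,"wz":0,"gripper":8.5},{"x":0,"y":0,"z":0,"wx":0,"wy":0,"wz":0,"gripper":8.5}])

```text
time_s: 5.8
position: [0.5144, -0.2779, 0.4578]
tool_rot: [[0.45, -0.893, -0.001], [-0.893, -0.45, 0.001], [-0.002, 0.0, -1.0]]
ft_force: [0.1, -0.1, 0.4]
grip_width: 0.0848
```

Run:
```python
from h import *
grab('wrist','w2'); grab('scene','s2')
s=env.observe();print(s['time_s'],s['position'],s['q'],s['ft_force'])
a=cv2.imread('pics/w2.png');b=cv2.imread('pics/s2.png')[90:240,250:450]
cv2.imwrite('pics/c2.png',np.vstack([a,np.pad(cv2.resize(b,(160,120)),((0,0),(0,480),(0,0)))]))
```

```text
5.9 [ 0.51437523 -0.27651417  0.45860448] [-3.98721557e+01  2.36231865e+01  6.25707513e+01  2.44334610e-02
  9.38415877e+01  2.32761174e+01] [ 0.05345961 -0.07480198  0.30452085]
```

View pics/c2.png

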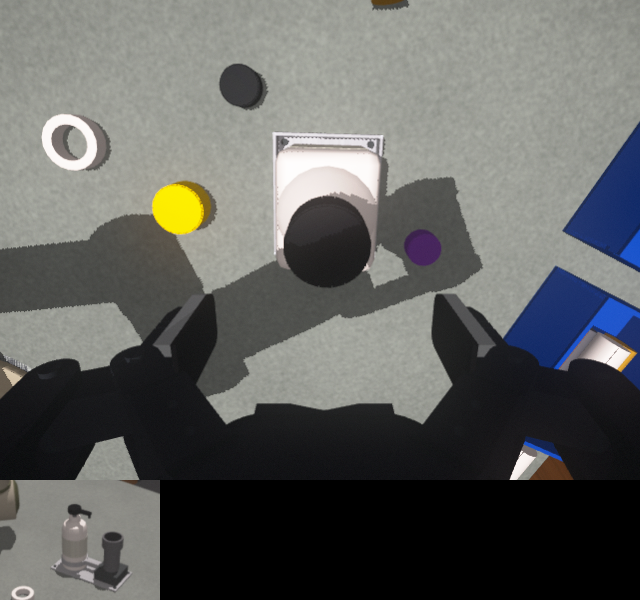

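The wrist view shows the jug cap spanning columns 284–371 and rows 196–287, so the top disc's centre is at about (327,243). The pump looks fully up and in place.

Run:
```python
from h import *
p=onz('w2',327.5,243.3,.205);s=env.observe();print(p, s['tool_rot'].T@(p-s['position'])*100)
```

```text
[ 0.51641004 -0.27839968  0.205     ] [ 0.27884069 -0.09266959 25.36026283]
```

step_arm(increments=[{"x":0.3,"y":-0.1,"z":3,"wx":0,"wy":0,"wz":0,"gripper":8.5},{"x":0,"y":0,"z":3,"wx":0,"wy":0,"wz":0,"gripper":8.5},{"x":0,"y":0,"z":2,"wx":0,"wy":0,"wz":0,"gripper":8.5},{"x":0,"y":0,"z":1.5,"wx":0,"wy":0,"wz":0,"gripper":8.5},{"x":0,"y":0,"z":1,"wx":0,"wy":0,"wz":0,"gripper":8.5},{"x":0,"y":0,"z":1,"wx":0,"wy":0,"wz":0,"gripper":8.5},{"x":0,"y":0,"z":0,"wx":0,"wy":0,"wz":0,"gripper":8.5},{"x":0,"y":0,"z":0,"wx":0,"wy":0,"wz":0,"gripper":8.5}])

```text
time_s: 6.7
position: [0.5167, -0.2794, 0.3443]
tool_rot: [[0.451, -0.892, 0.001], [-0.892, -0.451, -0.001], [0.001, -0.0, -1.0]]
ft_force: [0.3, 0.1, -0.1]
grip_width: 0.0851
```

step_arm(increments=[{"x":0,"y":0,"z":0,"wx":0,"wy":0,"wz":0,"gripper":6.2},{"x":0,"y":0,"z":0,"wx":0,"wy":0,"wz":0,"gripper":5.8},{"x":0,"y":0,"z":0,"wx":0,"wy":0,"wz":0,"gripper":4.5},{"x":0,"y":0,"z":0,"wx":0,"wy":0,"wz":0,"gripper":4.5},{"x":0,"y":0,"z":0,"wx":0,"wy":0,"wz":0,"gripper":4.5},{"x":0,"y":0,"z":0,"wx":0,"wy":0,"wz":0,"gripper":4.5}], newtons=80)

```text
time_s: 7.3
position: [0.5165, -0.2794, 0.3448]
tool_rot: [[0.451, -0.893, 0.001], [-0.893, -0.451, -0.0], [0.001, -0.001, -1.0]]
ft_force: [-1.7, 1.8, 5.7]
grip_width: 0.0545
```

step_arm(increments=[{"x":0,"y":0,"z":0.2,"wx":0,"wy":0,"wz":0,"gripper":4.5},{"x":0,"y":0,"z":0.2,"wx":0,"wy":0,"wz":0,"gripper":4.5},{"x":0,"y":0,"z":0.2,"wx":0,"wy":0,"wz":0,"gripper":4.5},{"x":0,"y":0,"z":0.1,"wx":0,"wy":0,"wz":0,"gripper":4.5},{"x":0,"y":0,"z":0,"wx":0,"wy":0,"wz":0,"gripper":4.5},{"x":0,"y":0,"z":0,"wx":0,"wy":0,"wz":0,"gripper":4.5},{"x":0,"y":0,"z":0,"wx":0,"wy":0,"wz":0,"gripper":4.5}])

```text
time_s: 8.0
position: [0.5164, -0.2793, 0.3387]
tool_rot: [[0.451, -0.893, 0.002], [-0.893, -0.451, -0.001], [0.002, -0.001, -1.0]]
ft_force: [-3.5, 3.5, 12.0]
grip_width: 0.0543
```

step_arm(increments=[{"x":0,"y":0,"z":0.15,"wx":0,"wy":0,"wz":0,"gripper":4.5},{"x":0,"y":0,"z":0.1,"wx":0,"wy":0,"wz":0,"gripper":4.5},{"x":0,"y":0,"z":0,"wx":0,"wy":0,"wz":0,"gripper":4.5},{"x":0,"y":0,"z":0,"wx":0,"wy":0,"wz":0,"gripper":4.5}])

```text
time_s: 8.4
position: [0.5164, -0.2793, 0.3366]
tool_rot: [[0.451, -0.892, 0.002], [-0.892, -0.451, -0.002], [0.002, -0.001, -1.0]]
ft_force: [-5.6, 4.2, 15.1]
grip_width: 0.0546
```

step_arm(increments=[{"x":0,"y":0,"z":0,"wx":0,"wy":0,"wz":-0.08,"gripper":4.5},{"x":0,"y":0,"z":0,"wx":0,"wy":0,"wz":-0.08,"gripper":4.5},{"x":0,"y":0,"z":0,"wx":0,"wy":0,"wz":-0.08,"gripper":4.5},{"x":0,"y":0,"z":0,"wx":0,"wy":0,"wz":-0.08,"gripper":4.5},{"x":0,"y":0,"z":0,"wx":0,"wy":0,"wz":-0.08,"gripper":4.5}])

```text
time_s: 8.9
position: [0.5165, -0.2794, 0.3367]
tool_rot: [[0.765, -0.644, 0.003], [-0.644, -0.765, -0.002], [0.003, -0.0, -1.0]]
ft_force: [-3.2, 3.8, 15.5]
grip_width: 0.0544
```

Run:
```python
from h import *
s=env.observe();print(s['position'],s['q'],s['ft_force'],s['wrist_torque'],s['grip_width'])
```

```text
[ 0.51650564 -0.27935694  0.33669204] [-3.99518503e+01  2.86216479e+01  7.46489549e+01  1.41109540e-02
  7.65522320e+01  1.46247049e-01] [-3.15968056  3.75650173 15.49464117] [ 0.72601999  0.73758088 -0.17183744] 0.0544018850327957
```

step_arm(increments=[{"x":0,"y":0,"z":0,"wx":0,"wy":0,"wz":-0.1,"gripper":4.5},{"x":0,"y":0,"z":0,"wx":0,"wy":0,"wz":-0.1,"gripper":4.5},{"x":0,"y":0,"z":0,"wx":0,"wy":0,"wz":-0.1,"gripper":4.5},{"x":0,"y":0,"z":0,"wx":0,"wy":0,"wz":-0.1,"gripper":4.5},{"x":0,"y":0,"z":0,"wx":0,"wy":0,"wz":-0.1,"gripper":4.5},{"x":0,"y":0,"z":0,"wx":0,"wy":0,"wz":-0.1,"gripper":4.5},{"x":0,"y":0,"z":0,"wx":0,"wy":0,"wz":-0.1,"gripper":4.5},{"x":0,"y":0,"z":0,"wx":0,"wy":0,"wz":-0.1,"gripper":4.5},{"x":0,"y":0,"z":0,"wx":0,"wy":0,"wz":-0.1,"gripper":4.5},{"x":0,"y":0,"z":0,"wx":0,"wy":0,"wz":-0.1,"gripper":4.5},{"x":0,"y":0,"z":0,"wx":0,"wy":0,"wz":0,"gripper":4.5},{"x":0,"y":0,"z":0,"wx":0,"wy":0,"wz":0,"gripper":4.5}])

```text
time_s: 10.1
position: [0.5147, -0.2782, 0.3362]
tool_rot: [[0.956, 0.293, -0.007], [0.294, -0.956, 0.003], [-0.006, -0.005, -1.0]]
ft_force: [-21.8, 11.9, 21.6]
grip_width: 0.0546
```

Run:
```python
from h import *
s=env.observe();print(s['position'],s['q'],s['ft_force'],s['wrist_torque'],s['grip_width'])
```

```text
[ 0.51465669 -0.27817431  0.33624837] [-39.96011207  28.51994308  74.91331411  -0.12441866  76.96319696
 -56.99992042] [-21.8479009   11.90301135  21.55333511] [1.65164631 3.39561334 0.08953088] 0.054561539845004274
```

step_arm(increments=[{"x":0,"y":0,"z":-0.2,"wx":0,"wy":0,"wz":0,"gripper":4.5},{"x":0,"y":0,"z":-0.2,"wx":0,"wy":0,"wz":0,"gripper":4.5},{"x":0,"y":0,"z":-0.3,"wx":0,"wy":0,"wz":0,"gripper":4.5},{"x":0,"y":0,"z":-0.3,"wx":0,"wy":0,"wz":0,"gripper":4.5},{"x":0,"y":0,"z":-0.3,"wx":0,"wy":0,"wz":0,"gripper":4.5},{"x":0,"y":0,"z":0,"wx":0,"wy":0,"wz":0,"gripper":4.5}])

```text
time_s: 10.7
position: [0.515, -0.2787, 0.3466]
tool_rot: [[0.956, 0.293, -0.008], [0.293, -0.956, 0.005], [-0.007, -0.007, -1.0]]
ft_force: [-14.4, 6.2, 3.2]
grip_width: 0.0541
```

step_arm(increments=[{"x":0,"y":0,"z":-0.3,"wx":0,"wy":0,"wz":0,"gripper":4.5},{"x":0,"y":0,"z":-0.4,"wx":0,"wy":0,"wz":0,"gripper":4.5},{"x":0,"y":0,"z":-0.5,"wx":0,"wy":0,"wz":0,"gripper":4.5},{"x":0,"y":0,"z":-0.5,"wx":0,"wy":0,"wz":0,"gripper":4.5},{"x":0,"y":0,"z":0,"wx":0,"wy":0,"wz":0,"gripper":4.5}])

```text
time_s: 11.2
position: [0.5167, -0.2797, 0.3651]
tool_rot: [[0.956, 0.293, 0.002], [0.293, -0.956, -0.002], [0.001, 0.002, -1.0]]
ft_force: [0.5, -0.7, 0.3]
grip_width: 0.0545
```

step_arm(increments=[{"x":0,"y":0,"z":-1,"wx":0,"wy":0,"wz":0,"gripper":4.5},{"x":0,"y":0,"z":-1.5,"wx":0,"wy":0,"wz":0,"gripper":4.5},{"x":0,"y":0,"z":-1.5,"wx":0,"wy":0,"wz":0,"gripper":4.5},{"x":0,"y":0,"z":-1.5,"wx":0,"wy":0,"wz":0,"gripper":4.5},{"x":0,"y":0,"z":-1,"wx":0,"wy":0,"wz":0,"gripper":4.5},{"x":0,"y":0,"z":0,"wx":0,"wy":0,"wz":0,"gripper":4.5},{"x":0,"y":0,"z":0,"wx":0,"wy":0,"wz":0,"gripper":4.5},{"x":0,"y":0,"z":0,"wx":0,"wy":0,"wz":0,"gripper":4.5}])

```text
time_s: 12.0
position: [0.5166, -0.2796, 0.4284]
tool_rot: [[0.956, 0.293, -0.001], [0.293, -0.956, 0.001], [-0.001, -0.001, -1.0]]
ft_force: [-0.7, 0.0, -1.0]
grip_width: 0.0544
```

Run:
```python
from h import *
s=env.observe();print(s['time_s'],s['position'],s['ft_force'],s['grip_width'])
grab('scene','s3')
p=s['position']
print(proj('s3',[[p[0],p[1],.19],[p[0],p[1],.262],[p[0],p[1],.292]]))
```

```text
12.0 [ 0.51657702 -0.27958626  0.42841659] [-0.74494183  0.00166551 -1.00642502] 0.0543910237582711
[[184.18586376 245.60093994]
 [176.46029475 209.42454628]
 [173.06097568 193.3146672 ]]
```

View pics/s3.png

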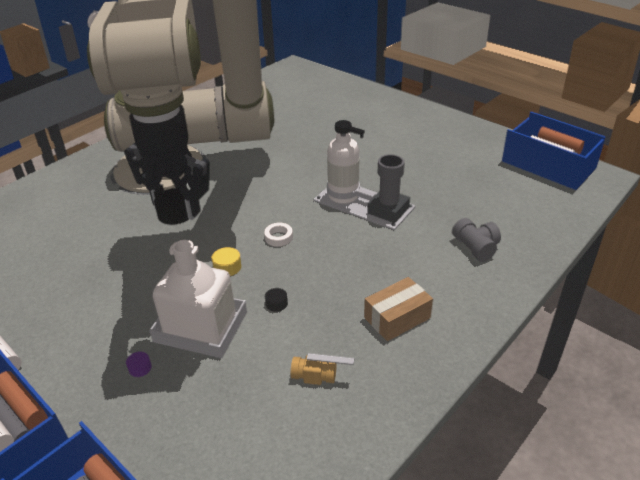

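The jug's mouth is open at (185,247). The cap is in the gripper above it, level, with its lower edge at about (176,221), which matches a rim height of roughly 0.26 m. The pump is up and the bystanders haven't moved. Handing in.

```bash
python3 -c "
from rig import env
print(env.close_job())"
```

```text
the job is handed in; nothing more can be done
None
```

I pressed the nozzle, opened the jug and handed the job in at about 12 s of the 54 s allowed. The hand-in gives no verdict.

- **Nozzle:** I pushed it to its hard stop (13.5 N), then released it. It looked fully up in the later pictures.
- **Cap:** I gripped it, pushed it down about 8 mm (15 N), turned it about 80° anticlockwise and lifted it off.
- **Final checks:** The cap is held level in the gripper, straight above the mouth. Its lower rim is about 7 cm clear, worked out from the height of the arm and consistent with the last picture. Outside forces were about 1 N or less. In the last picture the bystanders looked unmoved by eye; I didn't measure them.

**What didn't go to plan:**
- **Side force:** It rose to about 25 N late in the twist and fell to zero once the cap came off. I didn't find the cause; the cap may have been gripped slightly off-centre.
- **Refused move:** My first move call was refused for missing keys, and nothing moved.

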